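Take the depth of a blind screw hole in a mould half with the depth gauge

TASK

One corner screw of the aluminium mould half will not go home, so its blind hole has to be measured: take the depth gauge out of its stand by the knob and, keeping hold of it so that it never drops, lower its rod slowly and gently into the one empty corner hole, past the shoulder of the counterbore, until it bottoms out; only then let go. Then press the sliding stop down the rod until it sits flat on the mould's top face and hold it there under light pressure for a second. Leave the gauge standing in the hole, rod on the bottom and stop on the face, for me to read; never push harder than about 2.5 kg of weight, which would mark the parts, and leave the other things where they lie.

Things in the scene. Friction and masses are not known exactly. Their poses are not given: they have to be found in the camera images.
- gauge: depth gauge: a steel rod 8 mm thick and 104 mm long over all, upright in the middle hole of its stand. Origin: centre of the rod's lower tip; z runs up the rod. The tip has a 0.8 mm chamfer. A dark round knurled knob (gauge_c2), 16 mm thick, covers the top 30 mm (74 to 104 mm above the tip). Rod and knob weigh about 0.11 kg
- stop: the gauge's sliding stop: an aluminium disc, 44 mm in diameter, 10 mm thick, round the rod below the knob. Origin: centre of its underside, z up. Slides on the rod against about 3 N of friction and stays where left; 0.1 kg; starts with its underside 56 to 62 mm above the rod's tip. Can be pressed down by fingertips on its top, one finger on each side of the knob
- block: mould half: aluminium block 140 x 100 mm, 80 mm high, fixed. Origin: centre of its underside; x along its length, z up. Flat top with a pocket (36 x 58 mm, 10 mm deep) in the middle, two 8 mm dowel pins 7 mm proud at x = 0, y = +-41 mm, four counterbored holes at x = +-46, y = +-26 mm. Three hold cap screws (heads 1 mm below the face); that at x = +46, y = +26 mm is empty
- bore_mouth (a point): centre of the mouth of the empty hole, level with the block's top face, z up. Counterbore 16 mm in diameter and 10 mm deep with a flat shoulder, then a blind bore of 9.4 mm. Its rigid bottom (bore_floor_c0) lies somewhere between 34 and 52 mm below the top face (not known more exactly)
- stand: gauge stand: a dark steel block 62 x 62 mm, 50 mm high, fixed to the table. Origin: centre of its underside. Its middle hole (9.2 mm, 42 mm deep) holds the gauge's rod, the tip 8 mm above the table; the two smaller holes are spare
- loose_screw: bystander: the removed M8 cap screw, 13 mm head, standing on its head, 39 mm tall, origin at its foot; leave it alone
- hex_key: bystander: black hex key lying flat, 31 x 90 x 5 mm, origin under its middle; leave it alone
- sanding_block: bystander: brown sanding block, 60 x 112 x 33 mm, origin under its middle; leave it alone

How it is judged:
By the outcome, as a careful person would: the job done as asked, in the order asked, and still so for the second after the job is handed in, with the robot touching nothing.
It also fails if it takes over 64 s, if anything falls off the work surface, if the arm or the gripper's body presses on something with over 40 N, if the wrist force passes 120 N, or if a joint passes its speed limit or range.

ROBOT

A 6-joint arm with a two-finger parallel gripper is mounted at the origin on the work surface; the furniture and walls round the work are solid. World frame = base frame: x ahead of the robot, y to its left, z up, the work surface at z = 0. Lengths are in m, angles in rad, forces in N, time in s.
With the tool pointing down it reaches from about 0.3 to 0.775 m from the base axis. Payload 14.6 kg.
Tool frame: the origin (TCP) lies on the mounting face of the last link; the fingertips stand 173 mm ahead of it and the grasp point (between the pads) lies 155 mm ahead of it; z points along the fingers, y is the line along which they close (so a half turn about z gives the same grasp; the last joint's range is limited). The gripper opens to 85 mm and grips with 20 to 120 N. Pads are 22 mm wide; open, the fingers measure 114 mm over their backs; the gripper's body (76 mm by 85 mm) begins 54 mm behind the grasp point. The pads swing forward as they close: fully open they stand 13 mm farther back than shut.
Start: joints at [-0.067, 0.3, 1.521, -0, 1.321, -0.067], TCP at [0.55, -0, 0.405] pointing down, gripper open.
Joint ranges: [-3.03, 3.03], [-0.79, 2.21], [0.23, 2.52], [-1.04, 4.18], [0, 3.07], [-2.55, 2.55]. Speed limits (rad/s): [2.22, 2.22, 2.57, 3.14, 3.14, 3.14].

INTERFACE

Orientations are given as a 3x3 rotation matrix whose columns are the frame's x, y, z axes.
In Python, from workcell import manip, fingers, vision gives the robot as it stands. Calls block until the motion is done:
- manip.move_to(position, orientation): joint-space move of the TCP to a pose.
- manip.line_to(position, ori=None, max_speed=0.15): straight line of the TCP; ori=None keeps the orientation; max_speed is the mean speed in m/s.
- manip.goto_joints(angles): joint-space move.
- fingers.set_gripper(opening, squeeze=None): finger opening in m; squeeze is the grip in N (None keeps the last); returns when the fingers have stopped.
- manip.wait(seconds).
- manip.solve_ik(position, orientation): joint angles nearest the present ones, or None.
- vision.read_camera(name): name is "scene" or "side" or "wrist"; returns (picture, depth): 420x560x3 uint8, red, green, blue; 420x560 float32, m along the optical axis (not along the pixel's ray), 0 where there is no reading.
- vision.camera_params(name): a dict with "fovy" (degrees; the focal length in pixels is half the picture's height over the tangent of half this angle, whatever the lens; pixels are square), "cx", "cy" (the principal point, pixels), "camera_from_world" (4x4, takes a point from world to camera coordinates). Camera axes: x right, y down, z forward; pixel columns grow to the right and rows downward; lengths in m; the calibration is good to about 2 mm. The wrist camera is an equidistant fisheye: a pixel r from the principal point sees the ray r / f radians off the axis. A picture is of the moment at which its call begins: read the wrist's pose just before it. camera_params takes no time and is no camera call; for the wrist camera it gives the pose at the moment of the call.
A pose or a line that the arm cannot do raises manip.Unreachable and nothing moves.
- manip.hand_in(): hands the job in; it is judged then, once.
Readings, each from a call of its own:
- manip.current_t(): time.
- manip.current_joint_positions(): joint angles.
- manip.current_qvel(): joint speeds.
- manip.current_joint_torque(): joint torques, N m.
- manip.current_position(): TCP position.
- manip.current_tool_rot(): TCP orientation.
- manip.current_wrist_force(): force on the tool from outside, world axes, zero at the start.
- manip.current_torque(): the same for the moment, N m.
- manip.current_opening(): finger opening in m.
- manip.current_finger_force(): force on a finger pad.
Only numpy, scipy, OpenCV 4.12 (cv2) and the standard library are available. Lean on these libraries where they do the work, as an engineer would, in place of code of your own. Each camera call takes 0.05 s, during which the arm holds its last target. There are 200 camera calls.

## Working session

There is one attempt and no reset: what is moved stays moved. The work goes in short steps, each a Python script; the robot and the scene stay as the last script left them, time stands still between calls to the robot, and variables do not carry over. Pictures are saved under pics/ and viewed, at most 10 in all, crops included, and the job is handed in when it is done.

```bash
ls; mkdir -p pics
python3 - <<'E'
from workcell import manip, fingers, vision
import cv2, numpy as np
for n in ("scene","side","wrist"):
    p=vision.camera_params(n); im,d=vision.read_camera(n)
    cv2.imwrite(f"pics/{n}0.png",im[:,:,::-1]); np.savez(f"{n}0.npz",im=im,d=d,T=p["camera_from_world"],k=[p["fovy"],p["cx"],p["cy"]])
    T=np.array(p["camera_from_world"]); print(n,p["fovy"],p["cx"],p["cy"],(-T[:3,:3].T@T[:3,3]).round(3),T[2,:3].round(2))
print(manip.current_t(),manip.current_wrist_force(),manip.current_opening(),manip.current_finger_force(),manip.current_tool_rot())
E
python3 -c "
import cv2,numpy as np
a=[cv2.imread(f'pics/{n}0.png') for n in ('scene','side')]
cv2.imwrite('pics/both.png',np.hstack(a)[:, :])"
```

```text
pics
scene 54.221507804513806 278.40680203592024 208.1773673254017 [ 0.165 -0.777  0.632] [ 0.34  0.72 -0.6 ]
side 57.1890508702499 274.8575717569909 213.5142203090757 [ 0.58  -0.547  0.866] [-0.13  0.46 -0.88]
wrist 65.70646984690485 281.9995294780948 212.77110612988758 [0.55  0.079 0.373] [-0.   -0.31 -0.95]
0.15 [ 0.04168393 -0.85584413 -0.39588693] 0.08558536692828941 0.0 [[-1.91832029e-05  9.99999628e-01 -8.62796263e-04]
 [ 9.99999999e-01  1.92220576e-05  4.50251829e-05]
 [ 4.50417509e-05 -8.62795399e-04 -9.99999627e-01]]
```

View pics/scene0.png

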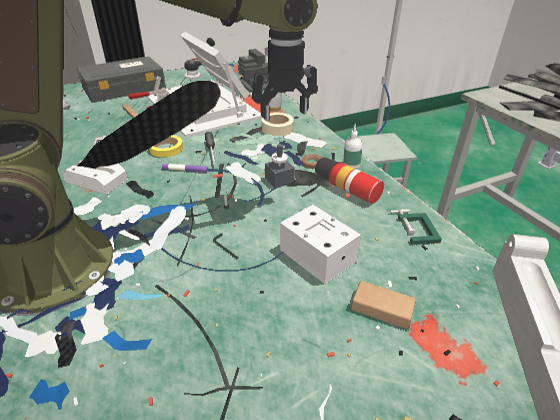

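View pics/wrist0.png

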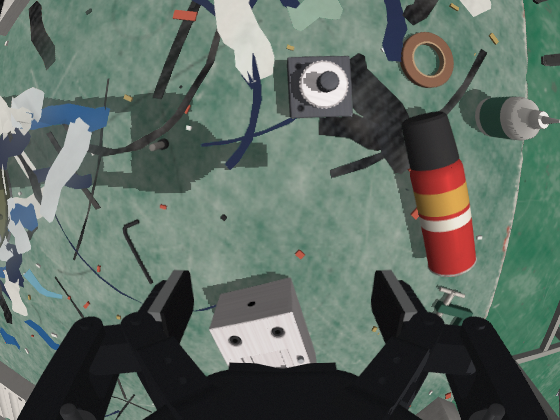

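View pics/side0.png

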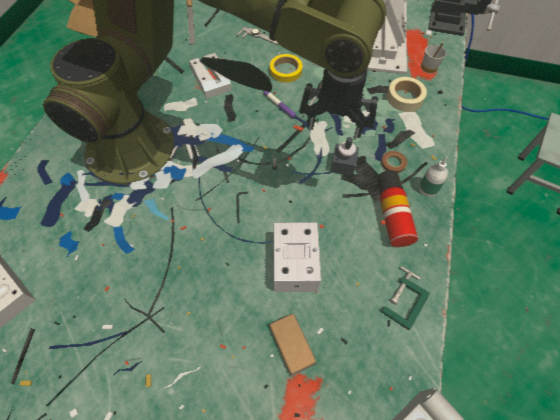

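The scene view shows the block at about (320,240) and the stand at (281,170). In the side view they are at (297,257) and (345,155). In the wrist view the gauge is at (325,83) and the block's top is at about (255,330). Next I'll zoom in on the block and turn the pixels into positions.

```bash
cat > h.py <<'E'
import numpy as np, cv2
class Cam:
    def __init__(s,name,p):
        s.fish=name=="wrist"; s.T=np.array(p["camera_from_world"]); s.cx,s.cy=p["cx"],p["cy"]; s.f=210/np.tan(np.radians(p["fovy"])/2)
    def ray(s,u,v):
        a,b=(np.asarray(u,float)-s.cx)/s.f,(np.asarray(v,float)-s.cy)/s.f
        if s.fish:
            r=np.hypot(a,b)+1e-12; t=np.tan(r)/r; a,b=a*t,b*t
        return np.stack([a,b,np.ones_like(a)],-1)
    def world(s,u,v,d):
        return (s.ray(u,v)*np.asarray(d)[...,None]-s.T[:3,3])@s.T[:3,:3]
    def atz(s,u,v,z):
        c=-s.T[:3,:3].T@s.T[:3,3]; r=s.ray(u,v)@s.T[:3,:3]
        return c+r*((z-c[2])/r[...,2])[...,None]
    def pix(s,P):
        q=np.asarray(P)@s.T[:3,:3].T+s.T[:3,3]; a,b=q[...,0]/q[...,2],q[...,1]/q[...,2]
        if s.fish:
            r=np.hypot(a,b)+1e-12; t=np.arctan(r)/r; a,b=a*t,b*t
        return np.stack([a*s.f+s.cx,b*s.f+s.cy],-1)
def load(name):
    z=np.load(name+"0.npz"); k=z["k"]
    return Cam(name,dict(fovy=k[0],cx=k[1],cy=k[2],camera_from_world=z["T"])),z["im"],z["d"]
def cloud(c,d):
    v,u=np.mgrid[:420,:560]; return c.world(u,v,d)
E
python3 - <<'E'
from h import *
for n,win in (("side",(205,310,260,335)),("scene",(190,290,265,375)),("wrist",(0,0,0,0))):
    c,im,d=load(n); P=cloud(c,d)
    if n!="wrist":
        r0,r1,c0,c1=win; Q=P[r0:r1,c0:c1][d[r0:r1,c0:c1]>0]
        m=abs(Q[:,2]-.08)<.004; q=Q[m]; rect=cv2.minAreaRect(q[:,:2].astype(np.float32)); print(n,"block top z",np.median(q[:,2]).round(4),rect)
        print("table z",np.median(P[300:330,100:200,2]))
    ok=d>0
    # stand top
    x,y,z=P[...,0],P[...,1],P[...,2]
    m=ok&(abs(z-.05)<.003)&(abs(x-.58)<.15)&(y>-.02)&(y<.25)
    if m.sum()>20: print(n,"z~.05:",m.sum(),np.median(P[m],0).round(3), cv2.minAreaRect(P[m][:,:2].astype(np.float32)))
for n,(u,v) in (("side",(345,146)),("scene",(281,152)),("wrist",(324,79)),("wrist",(158,144))):
    c,im,d=load(n); print(n,u,v,d[v,u],c.world(u,v,d[v,u]).round(4))
a=load("side")[1][205:310,255:340]; b=load("scene")[1][195:295,265:375]
f=lambda i:cv2.resize(i,(400,480),interpolation=cv2.INTER_CUBIC)
cv2.imwrite("pics/blk.png",np.hstack([f(a),f(b)])[:,:,::-1])
E
```

```text
side block top z 0.0795 ((0.5344488620758057, -0.2090754210948944), (0.09848015755414963, 0.14212048053741455), 15.906954765319824)
table z -0.0010763374537529208
side z~.05: 355 [0.603 0.085 0.05 ] ((0.6464105248451233, 0.07573281228542328), (0.0938187688589096, 0.20971401035785675), 58.95273208618164)
scene block top z 0.0792 ((0.5304301381111145, -0.21048156917095184), (0.10317809879779816, 0.14221403002738953), 16.34140396118164)
table z -0.000857424529221905
scene z~.05: 307 [0.593 0.085 0.049] ((0.6377219557762146, 0.0634661465883255), (0.06989437341690063, 0.21029511094093323), 59.48858642578125)
wrist z~.05: 2528 [0.597 0.087 0.05 ] ((0.6454524993896484, 0.07643066346645355), (0.09719935059547424, 0.21571417152881622), 58.48743438720703)
side 345 146 0.97999865 [0.5836 0.0986 0.0878]
scene 281 152 1.0980885 [0.5871 0.0961 0.0941]
wrist 324 79 0.24154617 [0.5823 0.1059 0.1105]
wrist 158 144 0.3386041 [0.4108 0.0481 0.0275]
```

View pics/blk.png

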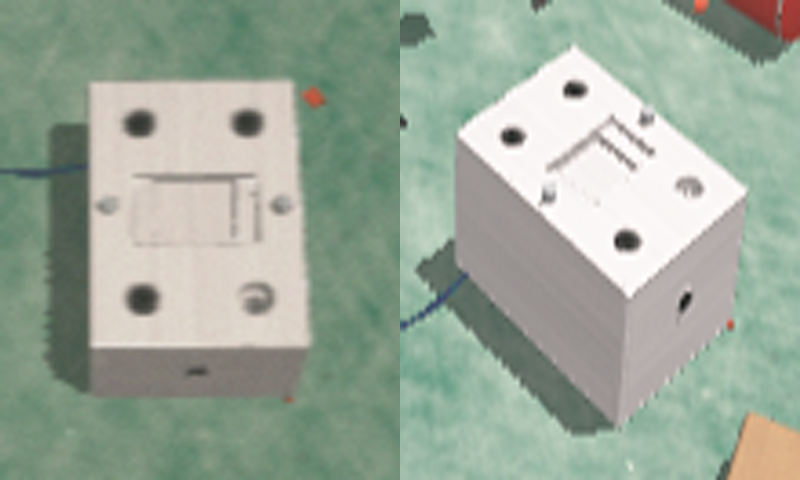

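The odd hole, with a lit ring inside, is at the +x, −y corner. With the block's x axis pointing along about −74°, that matches (+46, +26), so the hole is near (0.570, −0.247). Next I'll look down at the knob and at the hole from matching wrist poses, so calibration errors cancel.

Run:
```python
from h import *
from workcell import manip, fingers, vision
R=np.array([[0,1,0],[1,0,0],[0,0,-1.]])
out=[]
for n,pos in (("h",(.570,-.247,.355)),("g",(.584,.101,.387))):
    manip.move_to(pos,R); manip.wait(.3)
    p=vision.camera_params("wrist"); tp=manip.current_position(); im,d=vision.read_camera("wrist")
    np.savez(f"w{n}0.npz",im=im,d=d,T=p["camera_from_world"],k=[p["fovy"],p["cx"],p["cy"]],tcp=tp)
    c=Cam("wrist",p); ex=np.array(pos); ex[2]=.08 if n=="h" else .112
    u,v=c.pix(ex); print(n,tp,u,v,manip.current_t(),manip.current_wrist_force())
    u,v=int(u),int(v); out.append(cv2.resize(im[v-65:v+65,u-65:u+65],(400,400),interpolation=cv2.INTER_CUBIC))
    print(c.world(u,v,d[v,u]), np.abs(manip.current_tool_rot()-R).max())
    # tall things near the gauge
    if n=="g":
        P=cloud(c,d); m=(d>0)&(np.hypot(P[...,0]-.584,P[...,1]-.101)<.09)&(np.hypot(P[...,0]-.584,P[...,1]-.101)>.03); print("max z round",np.percentile(P[m][:,2],[50,95,99.5]))
cv2.imwrite("pics/hg.png",np.hstack(out)[:,:,::-1])
```

```text
h [ 0.57021036 -0.24617221  0.3553118 ] 282.33244379093674 214.2026681931589 1.4917 [-0.29487015  0.65279836 -0.9340056 ]
[ 0.56973055 -0.25042447  0.06894375] 0.0008827937954354205
g [0.58413697 0.10043467 0.38689638] 282.6362848247358 212.7144128796563 3.1583 [ 0.32129202 -0.12041238 -0.19661802]
[0.58349838 0.10137479 0.11132362] 0.0006221065774404839
max z round [0.27324954 0.31247905 0.31982088]
```

View pics/hg.png

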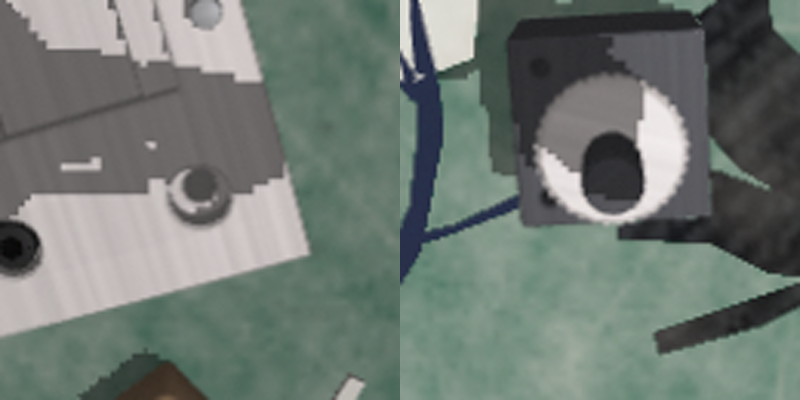

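The left crop confirms the empty hole: an open counterbore at crop (199,195) with the lit shoulder and dark bore inside, beside a black screw head at (12,245). The right crop shows the knob's top at crop (613,182) inside the pale stop. Next I'll measure both centres from the depth and check their sizes.

Run:
```python
from h import *
for n,g,zp in (("h",(.570,-.247),.08),("g",(.584,.101),.112)):
    z=np.load(f"w{n}0.npz"); k=z["k"]; c=Cam("wrist",dict(fovy=k[0],cx=k[1],cy=k[2],camera_from_world=z["T"])); d=z["d"]
    P=cloud(c,d); v,u=np.mgrid[:420,:560]; A=c.atz(u,v,zp)
    near=(np.hypot(A[...,0]-g[0],A[...,1]-g[1])<.014)&(d>0)
    if n=="h":
        top=np.median(P[(np.hypot(A[...,0]-g[0],A[...,1]-g[1])<.02)&near&(d>0)][:,2]);
        ring=(np.hypot(A[...,0]-g[0],A[...,1]-g[1])<.022)&~near&(P[...,2]>.07); top=np.median(P[ring][:,2]); print("face z",top)
        for t in(.001,.002,.004):
            m=near&(P[...,2]<top-t); q=A[m][:,:2].astype(np.float32); print(t,m.sum(),q.mean(0),cv2.minEnclosingCircle(q),np.ptp(q,0))
        m=near&(P[...,2]<top-.002); print("shoulder z",np.percentile(P[m][:,2],[5,25,50,75,95]))
        from workcell import manip
    else:
        print("top z",np.percentile(P[near&(P[...,2]>.1)][:,2],[10,50,90]))
        for t in (.001,.002,.004):
            m=near&(P[...,2]>.112-t); q=A[m][:,:2].astype(np.float32); print(t,m.sum(),q.mean(0),cv2.minEnclosingCircle(q),np.ptp(q,0))
        D=np.hypot(A[...,0]-g[0],A[...,1]-g[1])<.04; zz=P[D&(d>0)][:,2]; print(np.histogram(zz,bins=np.arange(.04,.12,.004)))
    print("tcp",z["tcp"])
```

```text
face z 0.07946041104648653
0.001 329 [ 0.5694106  -0.24552208] ((0.5696172714233398, -0.24764896929264069), 0.013616234995424747) [0.02456707 0.02410835]
0.002 272 [ 0.5692191  -0.24508485] ((0.5700298547744751, -0.24486029148101807), 0.008283579722046852) [0.01492256 0.01488853]
0.004 254 [ 0.5692258  -0.24475354] ((0.5691372752189636, -0.24488313496112823), 0.007394444663077593) [0.01419121 0.01404738]
shoulder z [0.04730542 0.06301827 0.06923486 0.07033955 0.07592975]
tcp [ 0.57021036 -0.24617221  0.3553118 ]
top z [0.10844317 0.11123993 0.11207956]
0.001 199 [0.58611345 0.10564714] ((0.5860981941223145, 0.10580224543809891), 0.00774338049814105) [0.01334959 0.01471638]
0.002 274 [0.5862858  0.10574504] ((0.5862427949905396, 0.10576488822698593), 0.00782847497612238) [0.01410741 0.01471671]
0.004 307 [0.5863171  0.10613245] ((0.586136519908905, 0.10636855661869049), 0.008400732651352882) [0.01489222 0.01632219]
(array([  10,   56, 1355,    0,    0,    0,    0,   21,  139, 1256,    0,
         11,   20,   23,   19,   23,   33,  265,   42]), array([0.04 , 0.044, 0.048, 0.052, 0.056, 0.06 , 0.064, 0.068, 0.072,
       0.076, 0.08 , 0.084, 0.088, 0.092, 0.096, 0.1  , 0.104, 0.108,
       0.112, 0.116]))
tcp [0.58413697 0.10043467 0.38689638]
```

Both fit: the counterbore came out about 15–16 mm wide with its shoulder near z 0.070. The knob is about 15–16 mm wide with its top at 0.112, and the stop's top is at about 0.078. I'll grasp the knob now.

Run:
```python
from h import *
from workcell import manip, fingers, vision
R=np.array([[0,1,0],[1,0,0],[0,0,-1.]])
fingers.set_gripper(.05,20)
manip.move_to((.5862,.1057,.32),R)
manip.line_to((.5862,.1057,.259),R,.06); manip.wait(.3)
print("pre",manip.current_position(),manip.current_wrist_force())
fingers.set_gripper(0.0,20); manip.wait(.3)
print("grip",manip.current_opening(),manip.current_finger_force(),manip.current_wrist_force(),manip.current_torque(),manip.current_t())
im,d=vision.read_camera("side"); c=Cam("side",vision.camera_params("side")); u,v=c.pix([.586,.106,.09]).astype(int)
im2,_=vision.read_camera("scene"); c2=Cam("scene",vision.camera_params("scene")); u2,v2=c2.pix([.586,.106,.09]).astype(int)
f=lambda i,u,v:cv2.resize(i[v-50:v+50,u-50:u+50],(400,400),interpolation=cv2.INTER_CUBIC)
cv2.imwrite("pics/gr.png",np.hstack([f(im,u,v),f(im2,u2,v2)])[:,:,::-1])
```

```text
pre [0.58621653 0.10569452 0.25916558] [-0.73484598 -0.30918473  0.56246726]
grip 0.015314993169749571 20.942299962043762 [ 0.66200605 -0.19680625  1.80761701] [-0.00929039 -0.00186948 -0.02752031] 6.1417
```

View pics/gr.png

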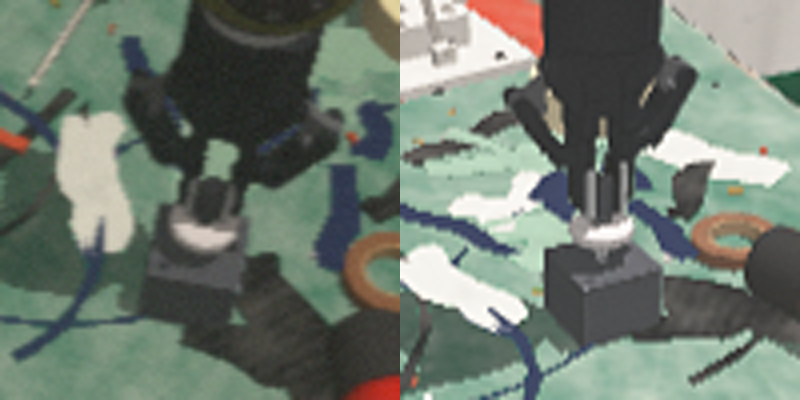

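The knob is held between the pads, clear of the stop, with the stand below. The forces are small. I'll lift it and carry it to just above the hole.

Run:
```python
from h import *
from workcell import manip, fingers, vision
R=np.array([[0,1,0],[1,0,0],[0,0,-1.]])
fingers.set_gripper(0.0,40); 
x,y=.5862,.1057
manip.line_to((x,y,.275),R,.04); print(manip.current_wrist_force())
manip.line_to((x,y,.375),R,.12); print(manip.current_wrist_force())
manip.line_to((.5693,-.2450,.375),R,.15)
manip.line_to((.5693,-.2450,.341),R,.05); manip.wait(.4)
print("hover",manip.current_position(),manip.current_wrist_force(),manip.current_opening(),manip.current_t())
out=[]
for n in ("side","scene","wrist"):
    c=Cam(n,vision.camera_params(n)); im,d=vision.read_camera(n); u,v=c.pix([.5693,-.2450,.10]).astype(int)
    np.savez(f"{n}1.npz",im=im,d=d)
    a,b=c.pix([.5693,-.2450,.09]),c.pix([.5693,-.2450,.07+.08]); print(n,u,v,a,b)
    r=40 if n!="wrist" else 65
    out.append(cv2.resize(im[v-r:v+r,u-r:u+r],(266,266),interpolation=cv2.INTER_CUBIC))
cv2.imwrite("pics/hov.png",np.hstack(out)[:,:,::-1])
```

```text
[ 0.51709393  1.96672848 -2.0202167 ]
[ 0.29149184 -0.88688984 -2.13840623]
hover [ 0.56929946 -0.24499761  0.34110496] [ 0.46180674  0.48657649 -2.01057822] 0.01475478741466749 11.7167
side 308 265 [308.17226585 266.9778976 ] [310.46987489 256.24760366]
scene 344 225 [344.34108996 228.84314255] [347.38673255 205.49129113]
wrist 282 228 [282.76877203 223.63296252] [282.84705156 260.61649524]
```

View pics/hov.png

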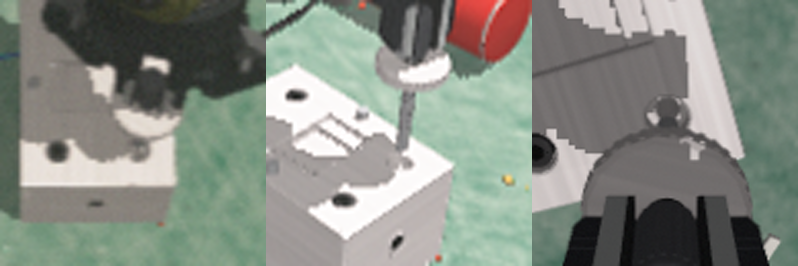

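The knob is still held and the wrist force shows the gauge's weight of about 2 N. In the wrist crop, the rod tip is over the empty hole at (667,110). I'll lower it in small steps, checking the force at each one.

```bash
cat > desc.py <<'E'
from h import *
from workcell import manip, fingers, vision
R=np.array([[0,1,0],[1,0,0],[0,0,-1.]])
def fz(n=3): return np.mean([manip.current_wrist_force() for _ in range(n)],0)
def descend(x,y,z0,zend,step,base,thr=3.,speed=.012):
    z=z0; log=[]
    while z>zend:
        z-=step; manip.line_to((x,y,z),R,speed); f=fz()-base; log.append((z,f))
        if f[2]>thr: 
            manip.wait(.05); f=fz()-base
            if f[2]>thr*.8: return z,f,log
    return z,fz()-base,log
E
python3 - <<'E'
from desc import *
base=fz(); print("base",base); x,y=.5693,-.2450
t=manip.current_t()
z,f,log=descend(x,y,.341,.325,.002,base); print(z,f.round(2),manip.current_t()-t)
if f[2]<2.4:
    z,f,log=descend(x,y,z,.314,.0005,base); print(z,f.round(2),manip.current_position(),manip.current_t()-t)
    print([tuple(np.round(l[1],1)) for l in log][::3])
E
```

```text
base [-0.59725009 -0.35856856 -1.4643054 ]
0.325 [ 0.34  0.57 -0.75] 2.5333000000000006
0.314 [ 1.73  1.25 -0.21] [ 0.5692852  -0.24502521  0.31396517] 8.033299999999999
[(np.float64(0.8), np.float64(0.2), np.float64(-0.6)), (np.float64(0.8), np.float64(0.3), np.float64(-0.0)), (np.float64(0.9), np.float64(0.5), np.float64(-0.4)), (np.float64(0.4), np.float64(1.1), np.float64(-0.4)), (np.float64(1.0), np.float64(-0.3), np.float64(-0.7)), (np.float64(1.0), np.float64(1.1), np.float64(-1.0)), (np.float64(-0.2), np.float64(0.1), np.float64(-0.2)), (np.float64(1.7), np.float64(1.2), np.float64(-0.2))]
```

The tip is now about 17 mm deep, past the shoulder with no contact. I'll carry on down to the bottom.

Run:
```python
from desc import *
base=np.array([-.6,-.36,-1.95]); x,y=.5693,-.2450
t=manip.current_t()
z,f,log=descend(x,y,.314,.300,.001,base,thr=3); print(z,f.round(2),manip.current_t()-t)
if f[2]<2.4:
    z,f,log=descend(x,y,z,.275,.0005,base,thr=3); print(z,f.round(2),manip.current_t()-t)
print([tuple(map(float,np.round(l[1],1))) for l in log][-12:])
print(manip.current_position(),manip.current_opening(),manip.current_t(),fz(10))
```

```text
0.3 [0.5  0.95 0.25] 3.5
0.283 [-0.31 -0.33  7.1 ] 12.05
[(0.4, 1.2, 0.6), (-0.1, 0.5, -0.1), (1.2, 0.9, 0.1), (0.6, 0.9, 0.8), (-0.3, 0.2, -0.3), (0.7, 0.9, -0.5), (0.8, 0.2, -0.6), (-0.3, 0.3, 0.2), (0.5, 0.3, -0.4), (0.7, 0.4, 0.8), (0.7, 0.2, 1.2), (-0.2, 0.4, 7.0)]
[ 0.56939795 -0.24505087  0.28355782] 0.014918919106887247 31.95 [-0.91283869 -0.68866051  5.14677633]
```

The rod bottomed at TCP z 0.2835, so the bore is about 47.5 mm deep, which is within the expected range. The force rose only about 7 N. Next I'll let go and press the stop down under force control.

Run:
```python
from desc import *
x,y=.5693,-.2450; t=manip.current_t()
fingers.set_gripper(.027,20); manip.wait(.3)
base=fz(8); base[2]=np.clip(base[2],-1,1); print("free",base,manip.current_opening(),manip.current_t())
z,f,log=descend(x,y,.283,.2665,.0015,base,thr=7,speed=.015); print(z,f.round(2),manip.current_t())
print([(round(l[0],4),float(round(l[1][2],1))) for l in log])
if f[2]<5.6:
    z,f,log=descend(x,y,z,.2555,.0005,base,thr=7); print(z,f.round(2),manip.current_t())
    print([(round(l[0],4),float(round(l[1][2],1))) for l in log])
print(manip.current_position(),fz(8)-base)
```

```text
free [ 0.40896648  0.77846041 -0.0089707 ] 0.027038194117244237 32.525
0.26649999999999996 [-0.42 -0.8   0.45] 35.275
[(0.2815, 0.1), (0.28, -0.4), (0.2785, 0.2), (0.277, -0.2), (0.2755, 0.6), (0.274, 1.1), (0.2725, -0.1), (0.271, 0.2), (0.2695, 1.3), (0.268, 1.3), (0.2665, 0.4)]
0.26249999999999996 [-2.35  0.03  8.7 ] 37.325
[(0.266, 0.8), (0.2655, 1.9), (0.265, 1.7), (0.2645, 2.8), (0.264, 1.6), (0.2635, 1.4), (0.263, 4.7), (0.2625, 9.7)]
[ 0.56936858 -0.24500484  0.26324793] [-2.35465669  0.03320952  8.70424434]
```

Firm contact came with the fingertips at about z 0.090, which is the face plus 10 mm, as it should be for a seated stop. I'll hold there, back off and check.

Run:
```python
from desc import *
for _ in range(3):
    manip.wait(.5); print(manip.current_wrist_force().round(2))
x,y=.5693,-.2450
manip.line_to((x,y,.285),R,.03); manip.line_to((x,y,.355),R,.1); manip.wait(.3); print(manip.current_t(),manip.current_wrist_force())
out=[]
for n in ("side","scene","wrist"):
    c=Cam(n,vision.camera_params(n)); im,d=vision.read_camera(n); P=cloud(c,d); v,u=np.mgrid[:420,:560]
    r=np.hypot(P[...,0]-x,P[...,1]-y); m=(d>0)&(r<.022)&(r>.009)&(P[...,2]>.07); print(n,"stop top z",np.percentile(P[m][:,2],[10,50,90]).round(4), "knob top", np.percentile(P[(d>0)&(r<.009)&(P[...,2]<.15)][:,2],95).round(4))
    if n=="wrist":
        face=(d>0)&(r>.024)&(r<.04)&(P[...,2]>.07)&(P[...,2]<.1); print("face",np.median(P[face][:,2]))
        k=m&(P[...,2]>.085); A=np.c_[P[k][:,:2],np.ones(k.sum())]; co=np.linalg.lstsq(A,P[k][:,2],rcond=None)[0]; print("stop plane",co.round(4),k.sum(),P[k][:,:2].mean(0))
        A=np.c_[P[face][:,:2],np.ones(face.sum())]; print("face plane",np.linalg.lstsq(A,P[face][:,2],rcond=None)[0].round(4))
    uu,vv=c.pix([x,y,.10]).astype(int); s=40 if n!="wrist" else 65
    out.append(cv2.resize(im[vv-s:vv+s,uu-s:uu+s],(266,266),interpolation=cv2.INTER_CUBIC))
cv2.imwrite("pics/end.png",np.hstack(out)[:,:,::-1])
```

```text
[-1.37  2.05 10.19]
[-1.07  1.68  9.48]
[-2.15  1.22  9.66]
40.875 [-0.2362433   0.94466045  0.36331618]
side stop top z [0.0894 0.4585 0.462 ] knob top 0.138
scene stop top z [0.0894 0.2263 0.458 ] knob top 0.1361
wrist stop top z [0.0895 0.2557 0.2722] knob top 0.1366
face 0.07935497787028707
stop plane [-0.0644  4.2452  1.2572] 10579 [ 0.56955074 -0.23492251]
face plane [ 0.0197 -0.0406  0.0582]
```

View pics/end.png

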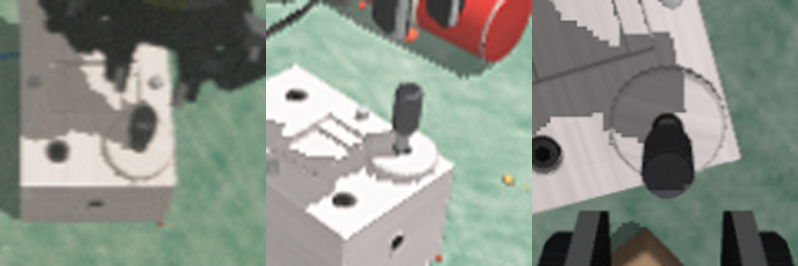

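The stop lies on the face: its top is at 0.0894 and the face at 0.0794, which is its 10 mm thickness. The knob's top at about 0.1365 puts the rod at its bottomed height. I'll check the stop's flatness, then hand in.

Run:
```python
from desc import *
c=Cam("wrist",vision.camera_params("wrist")); im,d=vision.read_camera("wrist"); P=cloud(c,d)
r=np.hypot(P[...,0]-.5693,P[...,1]+.245); k=(d>0)&(r<.021)&(r>.009)&(abs(P[...,2]-.0895)<.003)
q=P[k]; A=np.c_[q[:,:2]-q[:,:2].mean(0),np.ones(len(q))]; co=np.linalg.lstsq(A,q[:,2],rcond=None)[0]
print(co,len(q),manip.current_t())
if np.hypot(*co[:2])<.06: print(manip.hand_in())
```

```text
[ 0.00103011 -0.00462992  0.08942293] 1470 41.075
the job is handed in; nothing more can be done
None
```

The job is handed in: the gauge stands in the empty corner hole with its rod on the bottom and its stop flat on the face; by the arm's position the bore is about 47.5 mm deep. The stop was held at about 10 N for 1.5 s (the highest force I read), the hand is clear of everything, and the robot's clock read 41 s.

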